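# Bread into the roll-top bin

## Robot

A 6-joint arm with a two-finger parallel gripper is mounted at the origin on a cart in front of the work surface, level with it; the furniture and walls round the work are solid. World frame = base frame: x ahead of the robot, y to its left, z up, the work surface at z = 0. Lengths are in m, angles in rad, forces in N, time in s.
With the tool pointing down it reaches from about 0.225 to 0.725 m from the base axis. Payload 3.1 kg.
Tool frame: the origin (TCP) lies midway between the tips of the shut fingers; the grasp point (between the pads) lies 19 mm behind it (env.grip_point_offset is the distance from the TCP to the grasp point, in m); z points along the fingers, y is the line along which they close (so a half turn about z gives the same grasp; the last joint's range is limited). The gripper opens to 85 mm and grips with 20 to 120 N. Pads are 22 mm wide; open, the fingers measure 114 mm over their backs; the gripper's body (76 mm by 85 mm) begins 54 mm behind the grasp point. The pads swing forward as they close: fully open they stand 13 mm farther back than shut.
Start: joints at [-1.392, 0.048, 0.099, 1.622, 0, 1.443], TCP at [0.159, -0.5, 0.231] pointing down, gripper open.
Joint ranges: [-2.91, 2.91], [-0.99, 1.94], [-1.21, 1.42], [-2.12, 2.29], [-1.49, 1.47], [-3.14, 3.14]. Speed limits (rad/s): [2.79, 2.79, 3.14, 3.14, 3.14, 3.14].

## Interface

Orientations are given as a rotation vector (axis times angle).
In Python, from workcell import env gives the robot as it stands. The module is installed in compiled form; this text tells all that it offers.
- The arm moves only by the tool drive_tool, never from a script. Its argument "deltas" is a list of rows, each a list of 3 entries, a list of its own where there are three numbers: the shift along the tool's x, y, z in mm, then the turn, a rotation vector about the tool's x, y, z in degrees, then the closure, from 0 (fully open) to 1 (shut). In form: [[[tx, ty, tz], [wx, wy, wz], gripper], ...]. A call has exactly 8 rows; each row shifts and turns the commanded pose from where the row before left it, along the tool's axes as they then stand; what a row does not reach is not made up. A row lasts 1/8 s, in which the tool goes at most 62.5 mm and 10.7 degrees, less where a joint would pass 70% of its speed; a pose out of reach is approached as far as the arm can. A call is refused whole if a number of a shift passes 62.5 or a number of a turn 10.7, either way. A call with a gripper value outside its range is refused whole. The fingers move at their own pace and stop on an object; the grip force is fixed at half the most. Time passes only in rows, so rows that do not move let the fingers close, or fill a call up. It gives the time, the measured TCP pose, the force, the opening and the grip force at its end, in the units of the state.
- env.read_state(): the state, without advancing time (a new reading comes with each control period).
- env.camera(name): name is "scene" or "top"; returns a dict with "frame" (400x640x3 uint8, red, green, blue), "depth" (400x640 float32, m along the optical axis (not along the pixel's ray), 0 where there is no reading), "camera_matrix" (3x3 intrinsics, pixels), "k1" (the pictures are not rectified: a ray, as slopes to the right and down, at radius r is drawn at 1 + k1 r^2 times it, then the intrinsics apply), "R" (3x3) and "t" (3): a world point X has camera coordinates R X + t. Camera axes: x right, y down, z forward; pixel columns grow to the right and rows downward; lengths in m; the calibration is good to about 2 mm. A picture is of the moment at which its call begins.
- env.finish_job(): hands the job in; it is judged then, once.
Trained networks look in a picture, given as the dict that the camera call returned (one of the last four; its "shot" number tells which), for a name from the list of things; names that differ only in an ending like _2 or _b are one class to them, and where a whole thing is asked for, a point or a joint stands for the part that bears it (a point fixed in the world has none). Each returns a list of dicts, best first, with "conf" (0 to 1); they miss things now and then, are a little off and sometimes report something else, mostly with a low value. They report only what shows in the picture. A call takes as long as a camera call.
- env.look_for(target, picture): "point" ([column, row] in pixels, amid what is visible of it).
- env.mark_of(target, picture): "point" ([column, row] in pixels: a listed point, or the origin of a listed thing).
The state is a dict: "time": time; "joint_pos": joint angles; "joint_velocities": joint speeds; "tau": joint torques, N m; "ee_pos": TCP position; "ee_rot": TCP orientation; "ft_force": force on the tool from outside, world axes, zero at the start; "ft_torque": the same for the moment, N m; "width": finger opening in m; "gripper_force": force on a finger pad.
Only numpy, scipy, OpenCV 4.12 (cv2) and the standard library are available. Lean on these libraries where they do the work, as an engineer would, in place of code of your own. Each camera call takes 0.05 s, during which the arm holds its last target. There are 200 camera calls.

## Task

Put the short baguette away: lay it lengthwise in the V-shaped wooden cradle inside the open bread bin, and let it settle fully into both V's while you still hold it before you let go. Then roll the slatted cover of the bin all the way shut by its bar, with the bread still lying in the cradle. Leave the onion on the left and the mug and lemon on the right where they are.

Things in the scene. Friction and masses are not known exactly. Their poses are not given: they have to be found in the camera images.
- bread_mid (a point): centre of the short crusty baguette: a firm brown loaf with four pale slanting cuts, round, 52 mm in diameter over its middle 132 mm, 200 mm long with rounded tapering ends, about 150 g. It starts lying on the worktop, this point 26 mm above it. The y axis runs along the loaf (either way round is fine); the loaf may be rolled about it.
- cradle_seat (a point): where the centre of the baguette is when seated in the cradle, about 75 mm above the worktop. x points to the back of the bin, y along the bin and the seated loaf, z up. The arms of the V's end 10 mm below this point and 27 mm before and behind it (33 mm with the wood); the front sill of the bin, 48 mm high, stands 60 mm in front of it (-x).
- cover_bar (a point): middle of the cover's steel bar handle: 12 mm thick, 110 mm long, parallel to the bin's y, its axis 22 mm off the slats' outer face, on two 9 mm stems 45 mm either side. At joint value q it lies 171*cos(q+0.27) mm in front (-x) of cover_axis and 171*sin(q+0.27) mm above it: open, it stands up near the top of the bin; shut, it is low at the front, pointing forward.
- cover_axis (a point): the axis (along y) about which the cover rolls, at the middle of the bin, 20 mm above the worktop; same axes as cradle_seat, which lies 80 mm in front of it (-x). The slats' outer face is at radius 149 mm, their inner face at 143 mm. Mind the wall shelf over the back of the worktop: its front edge is at world x = 0.62 m, 0.45 m up.
- tambour (a joint): how far the slatted cover is rolled open, rad: 0 fully shut (lower edge at the front sill), 1.45 the stop, rolled back over the rear hood; it starts at 1.2 to 1.3, leaving front and top open. It stays where it is left; rolling takes about 2 to 4 N at the bar, pushed from behind while the bar is on top and from above when it is in front.
- onion: brown onion, 82 mm wide, 94 mm high, bystander at the left; origin under its centre
- mug: white mug, 88 mm in diameter, 95 mm high, with a handle, bystander at the right; origin under its centre
- lemon: lemon, 71 mm long, 51 mm high, bystander at the right; origin under its centre
- baguette: the baguette itself: origin on its underside as it starts, 26 mm below bread_mid
- cradle: dark wooden cradle fixed in the white bread bin: two upward V-shaped saddles with 45 degree sides, 16 mm thick, centred 48 mm either side of cradle_seat along y, free room for fingers between them. Origin on the bin's floor, 67 mm below cradle_seat. The bin is 280 mm long and fixed to the worktop.

How it is judged:
On the way, in this order (a step that is already met when the one before it is completed fails the run):
1. the baguette rests in the V's of the cradle while the fingers still hold it (x of bread_mid in the frame of cradle_seat between -0.01 and 0.01 m and y of bread_mid in the frame of cradle_seat between -0.025 and 0.025 m and z of bread_mid in the frame of cradle_seat between -0.007 and 0.007 m and angle between the y axis of bread_mid and the y axis of cradle_seat, either way round below 0.15 rad and contact force between baguette and cradle above 0.3 N and contact force between the fingers and baguette above 0.5 N), for 0.1 s.
2. the cover is rolled shut with the baguette let go in the cradle (x of bread_mid in the frame of cradle_seat between -0.01 and 0.01 m and y of bread_mid in the frame of cradle_seat between -0.025 and 0.025 m and z of bread_mid in the frame of cradle_seat between -0.007 and 0.007 m and angle between the y axis of bread_mid and the y axis of cradle_seat, either way round below 0.15 rad and value of joint tambour below 0.06 rad and contact force between the fingers and baguette below 0.1 N), for 0.2 s.
At the end, for the whole second after the job is handed in: The baguette lies at rest in the cradle: its centre within 10 mm of the seat across the V's, 25 mm along them and 7 mm in height, its length within 0.15 rad of the cradle's; and the cover is shut to within 0.06 rad (x of bread_mid in the frame of cradle_seat between -0.01 and 0.01 m and y of bread_mid in the frame of cradle_seat between -0.025 and 0.025 m and z of bread_mid in the frame of cradle_seat between -0.007 and 0.007 m and angle between the y axis of bread_mid and the y axis of cradle_seat, either way round below 0.15 rad and value of joint tambour below 0.06 rad and linear speed of baguette below 0.02 m/s); the robot touches nothing.
It fails at once if the onion is shifted by more than 30 mm (distance of onion from where it was at the start of the episode above 0.03 m).
It fails at once if the mug is shifted by more than 30 mm (distance of mug from where it was at the start of the episode above 0.03 m).
It fails at once if the lemon is shifted by more than 30 mm (distance of lemon from where it was at the start of the episode above 0.03 m).
It also fails if it takes over 61 s, if anything falls off the work surface, if the arm or the gripper's body presses on something with over 40 N, if the wrist force passes 120 N, or if a joint passes its speed limit or range.

## Working session

There is one attempt and no reset: what is moved stays moved. The work goes in short steps, Python scripts to look and compute and a tool call to move; the robot and the scene stay as the last step left them, time stands still between calls to the robot, and variables do not carry over. Pictures are saved under pics/ and viewed, at most 10 in all, crops included, and the job is handed in when it is done.

Besides the shell and the picture viewer there is one more tool, called after "Call:" as name(argument=value, ...), one argument or row to a line, values as JSON. drive_tool: Moves the arm, as the interface text tells. Its arguments: {"type":"object","properties":{"deltas":{"type":"array","items":{"type":"array"}}},"required":["deltas"]}

```bash
mkdir -p pics; cat > h.py <<'E'
import numpy as np, cv2
from workcell import env
from scipy.spatial.transform import Rotation as Rn
def ray(pic,p):
    K=np.array(pic["camera_matrix"]);k=float(pic["k1"])
    d=np.array([(p[0]-K[0,2])/K[0,0],(p[1]-K[1,2])/K[1,1]]);u=d.copy()
    for _ in range(20):u=d/(1+k*(u@u))
    R=np.array(pic["R"]);t=np.array(pic["t"])
    return -R.T@t, R.T@np.array([u[0],u[1],1.])
def at_depth(pic,p):
    c,r=int(round(p[0])),int(round(p[1]))
    w=pic["depth"][max(r-1,0):r+2,max(c-1,0):c+2];w=w[w>0]
    o,d=ray(pic,p);return o+d*np.median(w) if len(w) else None
def at_z(pic,p,z):
    o,d=ray(pic,p);return o+d*(z-o[2])/d[2]
def save(pic,n):cv2.imwrite("pics/"+n,pic["frame"][:,:,::-1])
np.set_printoptions(precision=4,suppress=True)
E
python3 - <<'E'
from h import *
s=env.read_state();print(s["time"],s["ee_pos"],s["ee_rot"],s["width"],env.grip_point_offset)
Z=dict(bread_mid=.026,cradle_seat=.075,cover_axis=.02,onion=0,mug=0,lemon=0,cradle=.008,baguette=0,cover_bar=None)
for n in("scene","top"):
    p=env.camera(n);save(p,n+"0.png")
    for k,z in Z.items():
        for m in env.mark_of(k,p)[:2]:
            print(n,k,round(m["conf"],2),np.array(m["point"]),at_z(p,m["point"],z) if z is not None else "", "depth",at_depth(p,m["point"]))
E
```

```text
0.0 [ 0.1584 -0.4999  0.2301] [-3.1024 -0.4796  0.    ] 0.08502116755014769 0.0187
scene cradle_seat 0.71 [265.1 214. ] [0.4382 0.2351 0.075 ] depth [0.489  0.2361 0.0079]
scene cradle_seat 0.21 [254.3 190.1] [0.5768 0.2657 0.075 ] depth [0.4772 0.2613 0.1903]
scene cover_axis 0.58 [257.9 209.4] [0.5111 0.2638 0.02  ] depth [0.5207 0.2643 0.0077]
scene onion 0.71 [191.5 233.2] [0.4573 0.5584 0.    ] depth [0.4196 0.5456 0.0515]
scene mug 0.53 [253.4 191.6] [0.6334 0.2736 0.    ] depth [0.4878 0.2665 0.1698]
scene mug 0.45 [431.3 179.9] [ 0.5346 -0.5561  0.    ] depth [ 0.052  -0.2129  0.614 ]
scene lemon 0.65 [435.3 201. ] [ 0.4111 -0.5257  0.    ] depth [ 0.4079 -0.5232  0.0046]
scene cradle 0.6 [264.3 226.5] [0.4237 0.2476 0.008 ] depth [0.4173 0.2474 0.017 ]
scene cover_bar 0.64 [254.1 189.3]  depth [0.4789 0.2616 0.1933]
top bread_mid 0.89 [364.6 172.9] [ 0.5339 -0.2487  0.026 ] depth [ 0.5182 -0.2398  0.0548]
top cradle_seat 0.61 [257.7 215.2] [0.4229 0.258  0.075 ] depth [0.4552 0.2604 0.0085]
top cover_axis 0.78 [254.6 203.4] [0.5087 0.2626 0.02  ] depth [0.5152 0.2631 0.0075]
top onion 0.73 [189.2 232.7] [0.4512 0.5596 0.    ] depth [0.422  0.5451 0.0608]
top mug 0.81 [423.5 166.4] [ 0.5136 -0.5368  0.    ] depth [ 0.4857 -0.5103  0.0535]
top lemon 0.35 [259.3 214.4] [0.4614 0.2533 0.    ] depth [0.4583 0.2531 0.0063]
top cradle 0.64 [263.2 222.6] [0.4153 0.2441 0.008 ] depth [0.4127 0.244  0.0137]
top baguette 0.68 [367.3 173.5] [ 0.5419 -0.2679  0.    ] depth [ 0.5139 -0.2514  0.0519]
top cover_bar 0.92 [252.8 191.6]  depth [0.4861 0.2543 0.1652]
```

```bash
ls pics
```

```text
scene0.png
top0.png
```

View pics/top0.png

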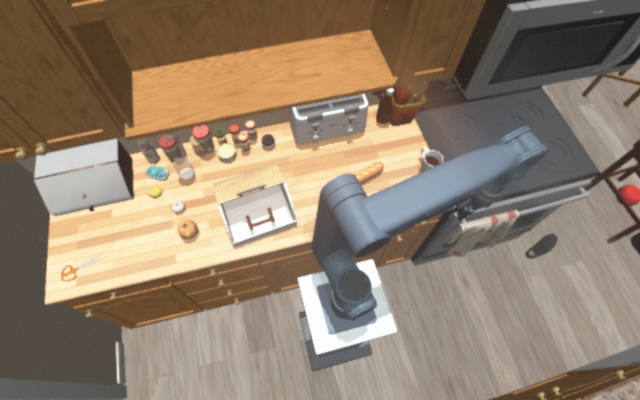

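View pics/scene0.png

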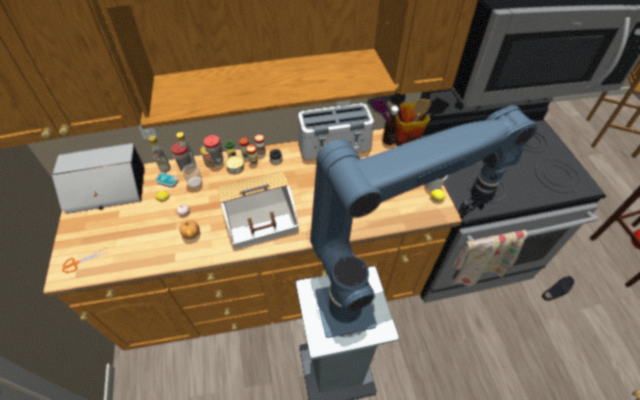

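The bread bin is at about (258,212) in the top picture, open, with the cradle inside. The baguette is at (370,173), partly hidden by the arm. The onion is at (188,229), the mug at (432,158), and the lemon at (437,195) in the scene picture. Next I'll fit the bin from depth and segment the visible part of the bread.

```bash
cat >> h.py <<'E'
def cloud(pic,c0,c1,r0,r1):
    P=[];C=[]
    for r in range(r0,r1):
        for c in range(c0,c1):
            z=pic["depth"][r,c]
            if z>0:
                o,d=ray(pic,(c,r));P.append(o+d*z);C.append(pic["frame"][r,c])
    return np.array(P),np.array(C).astype(int)
E
python3 - <<'E'
from h import *
import time
ims=[]
for n,b in(("top",(205,310,165,255)),("scene",(205,310,175,255))):
    p=env.camera(n);print(n,ray(p,(320,200)),p["camera_matrix"][0][0])
    P,C=cloud(p,*b)
    x,y,z=P.T
    # ortho image: x up, y left; region x .3-.75, y .05-.45 ; color + height
    im=np.zeros((200,200,3),np.uint8);hm=np.zeros((200,200,3),np.uint8)
    i=((.75-x)/.00225).astype(int);j=((.47-y)/.00225).astype(int)
    o=np.argsort(z)
    for k in o:
        if 0<=i[k]<199 and 0<=j[k]<199:
            im[i[k]:i[k]+3,j[k]:j[k]+3]=C[k];hm[i[k]:i[k]+3,j[k]:j[k]+3]=cv2.applyColorMap(np.uint8([[np.clip(z[k]*1200,0,255)]]),2)[0,0]
    ims.append(np.hstack([im[:,:,::-1],hm]))
    dark=(C.sum(1)<230)&(z>.01)&(z<.09)&(x>.3)&(x<.6)
    print("dark",dark.sum(),P[dark].mean(0)); print(P[dark][::3][:40])
    top=(z>.12)&(x<.7);print("high",P[top].mean(0),P[top].max(0))
cv2.imwrite("pics/ortho.png",cv2.resize(np.vstack(ims),None,fx=1.5,fy=1.5,interpolation=0))
p=env.camera("top");P,C=cloud(p,340,400,150,200)
m=(P[:,2]>.015)&(P[:,2]<.07)&(P[:,0]>.4)&(P[:,0]<.7);print(m.sum());Q=P[m];print(Q[::4],Q.mean(0))
E
```

```text
top (array([-0.2654,  0.2049,  1.4927]), array([ 0.4349, -0.1346, -0.8905])) 377.68606094302214
dark 0 [nan nan nan]
[]
high [0.5244 0.2674 0.1606] [0.6192 0.4106 0.2008]
scene (array([-0.5508,  0.2156,  1.3809]), array([ 0.6086, -0.1312, -0.7827])) 391.75198181341585
dark 15 [0.3973 0.2437 0.0475]
[[0.4183 0.2075 0.0444]
 [0.3939 0.2049 0.0631]
 [0.3923 0.2056 0.0584]
 [0.3818 0.2971 0.0639]
 [0.394  0.2951 0.0384]]
high [0.5133 0.2683 0.1631] [0.6047 0.4122 0.2015]
320
[[ 0.5656 -0.3127  0.0365]
 [ 0.556  -0.3273  0.0454]
 [ 0.5545 -0.3072  0.047 ]
 [ 0.5493 -0.3245  0.0482]
 [ 0.5553 -0.2938  0.0425]
 [ 0.546  -0.3084  0.0511]
 [ 0.5398 -0.3249  0.0542]
 [ 0.5485 -0.2859  0.0476]
 [ 0.5398 -0.3009  0.0552]
 [ 0.537  -0.3195  0.0522]
 [ 0.5491 -0.2724  0.0436]
 [ 0.5378 -0.2858  0.0557]
 [ 0.5319 -0.3024  0.0584]
 [ 0.5321 -0.323   0.0499]
 [ 0.5474 -0.2625  0.0415]
 [ 0.5371 -0.2767  0.0519]
 [ 0.5306 -0.2929  0.0557]
 [ 0.5321 -0.3142  0.0448]
 [ 0.53   -0.3335  0.0405]
 [ 0.5372 -0.2629  0.0488]
 [ 0.5296 -0.2785  0.0544]
 [ 0.5267 -0.2969  0.0517]
 [ 0.5271 -0.3176  0.0429]
 [ 
[... 934 characters left out ...]
0.0539]
 [ 0.5064 -0.2338  0.0496]
 [ 0.5038 -0.2522  0.0461]
 [ 0.5006 -0.2703  0.0439]
 [ 0.5053 -0.1951  0.0589]
 [ 0.5054 -0.2147  0.0505]
 [ 0.5003 -0.2315  0.0518]
 [ 0.4979 -0.2499  0.0481]
 [ 0.5005 -0.2716  0.0347]
 [ 0.4993 -0.2076  0.0547]
 [ 0.4995 -0.2273  0.0461]
 [ 0.4986 -0.2467  0.0394]
 [ 0.4989 -0.267   0.0303]
 [ 0.4955 -0.2164  0.0486]
 [ 0.496  -0.2365  0.0392]
 [ 0.498  -0.2577  0.027 ]
 [ 0.4924 -0.2109  0.0474]
 [ 0.4918 -0.2303  0.04  ]
 [ 0.498  -0.2539  0.0196]
 [ 0.4921 -0.2217  0.0344]
 [ 0.4941 -0.2429  0.0218]
 [ 0.4878 -0.2204  0.0332]
 [ 0.4831 -0.214   0.0349]] [ 0.5189 -0.2659  0.0456]<stdin>:17: RuntimeWarning: Mean of empty slice.
  ret = um.true_divide(
```

View pics/ortho.png

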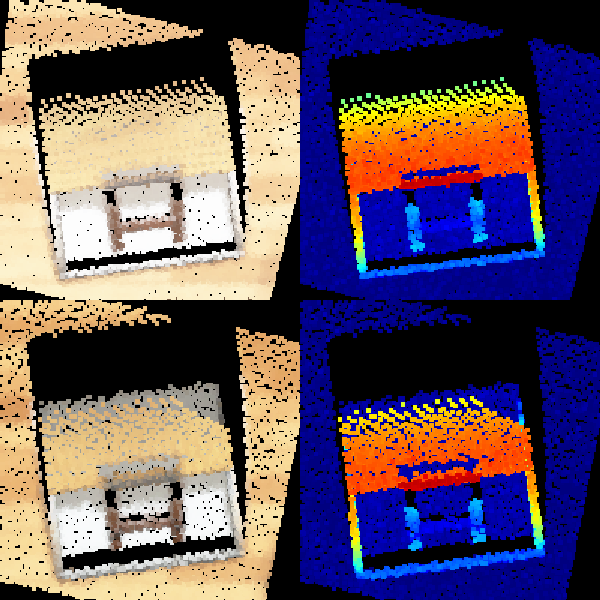

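The orthophoto shows the bin with a small yaw, two saddles, the front sill, and the bar near the top of the cover. I'll fit it numerically.

```bash
python3 - <<'E'
from h import *
from scipy.optimize import least_squares
for n,b in(("top",(205,310,165,255)),("scene",(205,310,175,255))):
    p=env.camera(n);P,C=cloud(p,*b);x,y,z=P.T
    line=.352-(y-.25)*-0.12   # rough
    s=(z>.035)&(z<.056)&(x<.415)&(y>.12)&(y<.40)
    # sill: reject cradle points
    A=P[s];
    for _ in range(6):
        f=np.polyfit(A[:,1],A[:,0],1);r=A[:,0]-np.polyval(f,A[:,1]);A=A[abs(r)<max(.007,1.5*r.std())]
    yaw=-np.arctan(f[0]);ex=np.array([np.cos(yaw),np.sin(yaw)]);ey=np.array([-np.sin(yaw),np.cos(yaw)])
    print(n,"sill yaw",yaw,"n",len(A),A[:,2].mean(),"ex-coord sill",(A[:,:2]@ex).mean(), "std",(A[:,:2]@ex).std())
    u=P[:,:2]@ex;v=P[:,:2]@ey
    # side walls: extents in v
    w=(z>.08)&(z<.13)&(u<(A[:,:2]@ex).mean()+.12)
    print("wall v",np.percentile(v[w],[2,25,75,98]))
    sl=(z>.10)&(z<.172)&(C[:,0]-C[:,2]>40)&(x>.45)
    B=np.c_[u,v,z][sl]
    fit=least_squares(lambda q:np.hypot(B[:,0]-q[0],B[:,2]-.02)-.149,[.53],loss="soft_l1",f_scale=.003)
    print("cover axis u",fit.x,"res",np.abs(fit.fun).mean(),"slats v",np.percentile(B[:,1],[1,99]))
    # saddles
    su=(A[:,:2]@ex).mean();k=(z>.02)&(z<.072)&(u>su+.02)&(u<su+.11)&(C.sum(1)<520)
    V=v[k];mid=np.median(V)
    for g in(V<mid,V>=mid):print("saddle v",V[g].mean(),V[g].std(),"u",np.percentile(u[k][g],[5,95]))
    bb=z>.180;print("bar",np.c_[u,v,z][bb].mean(0),np.percentile(v[bb],[2,98]),bb.sum(), P[bb].mean(0))
E
```

```text
top sill yaw 0.1252355695662153 n 154 0.04506719378345131 ex-coord sill 0.3837858994964584 std 0.00231744963507829
wall v [0.0593 0.0665 0.3299 0.3359]
cover axis u [0.5267] res 0.0016906099847256828 slats v [0.0619 0.3339]
saddle v 0.12160131546053322 0.04072994868125075 u [0.4168 0.4831]
saddle v 0.23445975525424068 0.035250996666785245 u [0.4192 0.4729]
bar [0.5091 0.1999 0.195 ] [0.1424 0.2557] 91 [0.4802 0.262  0.195 ]
scene sill yaw 0.1226746896557582 n 176 0.04458110657328027 ex-coord sill 0.38343884412988644 std 0.002383287439251231
wall v [0.0616 0.0678 0.3361 0.3423]
cover axis u [0.5264] res 0.001683932718529495 slats v [0.0649 0.3366]
saddle v 0.11694037687728578 0.04200267881345625 u [0.4104 0.4844]
saddle v 0.22923906809465924 0.030827036615553527 u [0.4163 0.4706]
bar [0.508  0.2031 0.1942] [0.1467 0.2586] 95 [0.4793 0.2637 0.1942]
```

Call:
drive_tool(
  deltas=[
    [[0,0,-60],[0,0,0],0],
    [[0,0,-60],[0,0,0],0],
    [[0,0,0],[0,0,0],0],
    [[0,0,0],[0,0,0],0],
    [[0,0,0],[0,0,0],0],
    [[0,0,0],[0,0,0],0],
    [[0,0,0],[0,0,0],0],
    [[0,0,0],[0,0,0],0],
  ],
)

```text
time: 2.25
ee_pos: [0.1585, -0.5003, 0.3509]
ee_rot: [-3.104, -0.48, 0.0]
ft_force: [0.0, 1.0, 0.2]
width: 0.0853
gripper_force: 0.0
```

```bash
cat > bread.py <<'E'
from h import *
from scipy.optimize import least_squares
ims=[]
for n,b in(("top",(330,430,140,215)),("scene",(320,430,150,225))):
    p=env.camera(n);P,C=cloud(p,*b)
    ims.append(cv2.resize(p["frame"][b[2]:b[3],b[0]:b[1],::-1],None,fx=5,fy=5))
    m=(P[:,2]>.018)&(P[:,2]<.065)&(P[:,0]>.42)&(P[:,0]<.62)&(P[:,1]>-.44)&(P[:,1]<-.1);Q=P[m]
    for k in env.mark_of("bread_mid",p)[:1]:print(n,k["conf"],at_z(p,k["point"],.026))
    if len(Q)<30:print(n,len(Q));continue
    f=lambda q:np.hypot((Q[:,0]-q[0])*np.cos(q[1])+(Q[:,1]+.26)*np.sin(q[1]),Q[:,2]-.026)-.026
    s=least_squares(f,[.52,.25],loss="soft_l1",f_scale=.003)
    x0,a=s.x;d=np.array([-np.sin(a),np.cos(a)]);w=(Q[:,:2]-[x0,-.26])@d
    e=np.percentile(w,[1,99]);print(n,len(Q),"yaw",a,"res",abs(s.fun).mean(),"ends",e,np.array([x0,-.26])+d*e[0],np.array([x0,-.26])+d*e[1],"mid",np.array([x0,-.26])+d*e.mean())
import sys
h=max(i.shape[0] for i in ims);w=max(i.shape[1] for i in ims)
cv2.imwrite("pics/"+sys.argv[1],cv2.resize(np.vstack([cv2.copyMakeBorder(i,0,h-i.shape[0],0,w-i.shape[1],0) for i in ims]),None,fx=.75,fy=.75))
E
python3 bread.py b1.png
```

```text
top 0.56 [ 0.5412 -0.2458  0.026 ]
top 215 yaw 0.34518870902757404 res 0.002952130448691652 ends [-0.076   0.0206] [ 0.5558 -0.3315] [ 0.5231 -0.2406] mid [ 0.5394 -0.2861]
scene 0
```

View pics/b1.png

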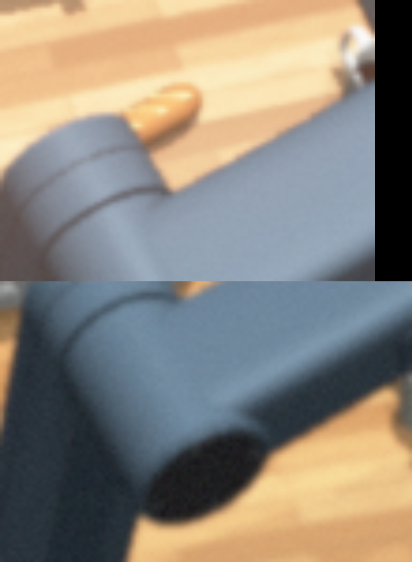

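The baguette's right end shows at (195,95) in the upper crop. The arm's elbow hides the rest, so I'll swing the arm to the left while turning it toward the grasp angle, then look again.

```bash
cat > plan.py <<'E'
# plan(target pos, rotvec or yaw of tool x, tilt) -> rows
from h import *
def down(yaw): # tool z down, tool x at world angle yaw
    return Rn.from_matrix(np.array([[np.cos(yaw),np.sin(yaw),0],[np.sin(yaw),-np.cos(yaw),0],[0,0,-1]]).reshape(3,3))
def plan(p1,R1,n,p0=None,R0=None):
    s=env.read_state()
    p0=np.array(s["ee_pos"]) if p0 is None else np.array(p0)
    R0=Rn.from_rotvec(s["ee_rot"]) if R0 is None else R0
    p1=np.array(p1)
    w=(R0.inv()*R1).as_rotvec()
    R=R0;p=p0.copy();rows=[]
    for k in range(n):
        d=R.inv().apply((p1-p)/(n-k))*1e3
        rows.append([[round(float(a)) for a in d],[round(float(a),1) for a in np.degrees(w)/n]])
        p=p+R.apply(np.array(rows[-1][0])*1e-3);R=R*Rn.from_rotvec(np.radians(rows[-1][1]))
    print("n",n,"turn",np.degrees(np.linalg.norm(w)));[print(r) for r in rows];print("end",p,np.degrees((R.inv()*R1).magnitude()))
    return p,R
E
python3 - <<'E'
from plan import *
plan([.36,-.04,.40],down(1.55),8)
E
```

```text
n 8 turn 71.22838709922176
[[41, -47, -6], [0.0, 0.0, -8.9]]
[[48, -40, -6], [0.0, 0.0, -8.9]]
[[54, -32, -6], [0.0, 0.0, -8.9]]
[[58, -24, -6], [0.0, 0.0, -8.9]]
[[61, -14, -6], [0.0, 0.0, -8.9]]
[[63, -5, -6], [0.0, 0.0, -8.9]]
[[63, 5, -6], [0.0, 0.0, -8.9]]
[[61, 15, -7], [0.0, 0.0, -8.9]]
end [ 0.36   -0.0405  0.4003] 0.02855125315756421
```

Call:
drive_tool(
  deltas=[
    [[41,-45,-6],[0,0,-8.9],0],
    [[48,-38,-6],[0,0,-8.9],0],
    [[53,-32,-6],[0,0,-8.9],0],
    [[57,-24,-6],[0,0,-8.9],0],
    [[59,-14,-6],[0,0,-8.9],0],
    [[60,-5,-6],[0,0,-8.9],0],
    [[60,5,-6],[0,0,-8.9],0],
    [[58,15,-6],[0,0,-8.9],0],
  ],
)

```text
time: 3.45
ee_pos: [0.3563, -0.0537, 0.3999]
ee_rot: [2.238, 2.202, 0.001]
ft_force: [1.1, -0.4, 0.1]
width: 0.0852
gripper_force: 0.0
```

```bash
python3 bread.py b2.png
```

```text
top 0.74 [0.3978 0.254  0.026 ]
top 156 yaw 0.32853369553993583 res 0.00275755228670015 ends [-0.0781  0.0085] [ 0.5538 -0.334 ] [ 0.5258 -0.252 ] mid [ 0.5398 -0.293 ]
scene 0.88 [ 0.5092 -0.2372  0.026 ]
scene 390 yaw 0.3077197927650183 res 0.0028695366077423766 ends [-0.076   0.1035] [ 0.5532 -0.3325] [ 0.4989 -0.1614] mid [ 0.526  -0.2469]
```

View pics/b2.png

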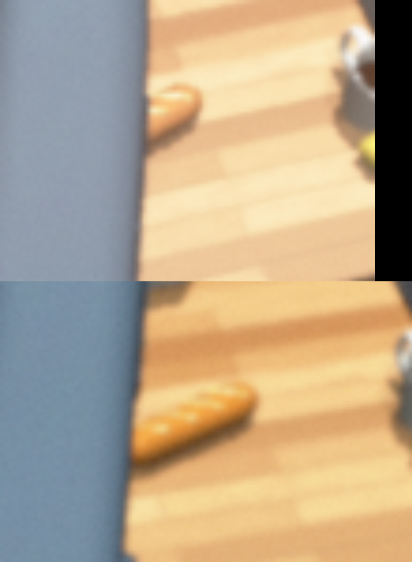

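Both crops now show the loaf; in the scene crop it runs from (135,445) to (250,395), almost complete. I take its centre as about (0.521, -0.241) and its yaw as about 0.315, so the tool x axis goes to 1.886 rad.

```bash
python3 - <<'E'
from plan import *
p,R=plan([.522,-.241,.12],down(1.886),8)
plan([.522,-.241,.006],down(1.886),4,p,R)
E
```

```text
n 8 turn 19.069381833101897
[[-23, 21, 35], [0.0, 0.0, -2.4]]
[[-24, 20, 35], [0.0, 0.0, -2.4]]
[[-25, 19, 35], [0.0, 0.0, -2.4]]
[[-25, 18, 35], [0.0, 0.0, -2.4]]
[[-26, 17, 35], [0.0, 0.0, -2.4]]
[[-27, 16, 35], [0.0, 0.0, -2.4]]
[[-27, 15, 35], [0.0, 0.0, -2.4]]
[[-28, 14, 35], [0.0, 0.0, -2.4]]
end [ 0.5221 -0.2407  0.1198] 0.1420024986103343
n 4 turn 0.1420024986103343
[[0, 0, 28], [0.0, 0.0, 0.0]]
[[0, 0, 29], [0.0, 0.0, 0.0]]
[[0, 0, 28], [0.0, 0.0, 0.0]]
[[0, 0, 29], [0.0, 0.0, 0.0]]
end [ 0.5221 -0.2408  0.0058] 0.1420024986103343
```

Call:
drive_tool(
  deltas=[
    [[-27,24,40],[0,0,-2.7],0],
    [[-28,23,40],[0,0,-2.7],0],
    [[-29,21,40],[0,0,-2.7],0],
    [[-30,20,40],[0,0,-2.7],0],
    [[-30,19,40],[0,0,-2.7],0],
    [[-31,17,40],[0,0,-2.8],0],
    [[-31,16,40],[0,0,-2.8],0],
    [[0,0,0],[0,0,0],0],
  ],
)

```text
time: 4.65
ee_pos: [0.5162, -0.2465, 0.1132]
ee_rot: [-1.852, -2.525, 0.002]
ft_force: [-1.4, 0.6, 0.8]
width: 0.0853
gripper_force: 0.0
```

```bash
python3 bread.py b3.png; python3 - <<'E'
from plan import *
s=env.read_state();R=Rn.from_rotvec(s["ee_rot"]).as_matrix();print(s["ee_pos"],np.arctan2(R[1,0],R[0,0]))
plan([.522,-.241,.006],down(1.886),5)
E
```

```text
top 0
scene 0.68 [ 0.5135 -0.2545  0.026 ]
scene 223 yaw 0.34273085976293605 res 0.0028776533902461644 ends [-0.0753  0.0524] [ 0.5553 -0.3309] [ 0.5124 -0.2107] mid [ 0.5338 -0.2708]
[ 0.5198 -0.2453  0.1213] 1.8805977926558304
n 5 turn 0.3405879601891319
[[1, 1, 23], [0.0, 0.0, -0.1]]
[[1, 1, 23], [0.0, 0.0, -0.1]]
[[1, 0, 23], [0.0, 0.0, -0.1]]
[[0, 1, 23], [0.0, 0.0, -0.1]]
[[1, 0, 23], [0.0, 0.0, -0.1]]
end [ 0.5216 -0.2407  0.0063] 0.23782965966057878
```

Call:
drive_tool(
  deltas=[
    [[1,1,25],[0,0,0],0],
    [[1,1,25],[0,0,0],0],
    [[1,1,25],[0,0,0],0],
    [[1,0,25],[0,0,0],0],
    [[0,0,15],[0,0,0],0],
    [[0,0,0],[0,0,0],1],
    [[0,0,0],[0,0,0],1],
    [[0,0,0],[0,0,0],1],
  ],
)

```text
time: 5.85
ee_pos: [0.5231, -0.2402, 0.0065]
ee_rot: [1.847, 2.537, 0.001]
ft_force: [-0.1, 0.1, 2.7]
width: 0.0504
gripper_force: 62.8
```

Call:
drive_tool(
  deltas=[
    [[0,0,0],[0,0,0],1],
    [[0,0,0],[0,0,0],1],
    [[0,0,-30],[0,0,0],1],
    [[0,0,-50],[0,0,0],1],
    [[0,0,-50],[0,0,0],1],
    [[0,0,-50],[0,0,0],1],
    [[0,0,-50],[0,0,0],1],
    [[0,0,-20],[0,0,0],1],
  ],
)

```text
time: 6.85
ee_pos: [0.5225, -0.2399, 0.2581]
ee_rot: [1.846, 2.535, 0.0]
ft_force: [1.0, -0.8, -2.0]
width: 0.0495
gripper_force: 63.0
```

```bash
cat >> plan.py <<'E'
YAW=.124;EX=np.array([np.cos(YAW),np.sin(YAW),0]);EY=np.array([-np.sin(YAW),np.cos(YAW),0]);EZ=np.array([0,0,1.])
SEAT=np.array([.4178,.2536,.075]);AX=SEAT+.080*EX-[0,0,.055]
def tilt(t,s=1): # tool x = s*EY ; tool z leans to back of bin by t
    z=np.sin(t)*EX-np.cos(t)*EZ;x=s*EY;y=np.cross(z,x);return Rn.from_matrix(np.c_[x,y,z])
def tcp_for(b,R,off=.0195):return np.array(b)+off*R.apply([0,0,1])
E
python3 - <<'E'
from plan import *
R1=tilt(np.radians(20))
p,R=plan(tcp_for(SEAT+[0,0,.20],R1),R1,11)
p,R=plan(tcp_for(SEAT+[0,0,.07],R1),R1,5,p,R)
E
```

```text
n 11 turn 22.506608842908342
[[46, 5, 0], [-1.8, -0.2, 1.0]]
[[46, 5, 0], [-1.8, -0.2, 1.0]]
[[46, 4, 0], [-1.8, -0.2, 1.0]]
[[46, 3, 0], [-1.8, -0.2, 1.0]]
[[46, 2, 0], [-1.8, -0.2, 1.0]]
[[46, 1, 0], [-1.8, -0.2, 1.0]]
[[45, 1, -1], [-1.8, -0.2, 1.0]]
[[46, 0, -1], [-1.8, -0.2, 1.0]]
[[45, -1, -1], [-1.8, -0.2, 1.0]]
[[45, -2, -1], [-1.8, -0.2, 1.0]]
[[46, -3, -1], [-1.8, -0.2, 1.0]]
end [0.4242 0.2545 0.2568] 0.609587397236
n 5 turn 0.609587397236
[[0, -9, 24], [0.0, 0.1, -0.0]]
[[0, -9, 25], [0.0, 0.1, -0.0]]
[[0, -9, 24], [0.0, 0.1, -0.0]]
[[0, -9, 25], [0.0, 0.1, -0.0]]
[[1, -9, 24], [0.0, 0.1, -0.0]]
end [0.4239 0.2548 0.1268] 0.24663974052363527
```

Call:
drive_tool(
  deltas=[
    [[46,5,0],[-1.8,-0.2,1],1],
    [[46,5,0],[-1.8,-0.2,1],1],
    [[46,4,0],[-1.8,-0.2,1],1],
    [[46,3,0],[-1.8,-0.2,1],1],
    [[46,2,0],[-1.8,-0.2,1],1],
    [[46,1,0],[-1.8,-0.2,1],1],
    [[45,1,-1],[-1.8,-0.2,1],1],
    [[46,0,-1],[-1.8,-0.2,1],1],
  ],
)

```text
time: 7.85
ee_pos: [0.4494, 0.1227, 0.2541]
ee_rot: [1.907, 2.263, 0.277]
ft_force: [0.8, 0.3, -1.2]
width: 0.0504
gripper_force: 63.0
```

Call:
drive_tool(
  deltas=[
    [[45,-1,-1],[-1.8,-0.2,1],1],
    [[45,-2,-1],[-1.8,-0.2,1],1],
    [[46,-3,-1],[-1.8,0.3,1],1],
    [[0,-9,24],[0,0,0],1],
    [[0,-9,25],[0,0,0],1],
    [[0,-9,24],[0,0,0],1],
    [[0,0,0],[0,0,0],1],
    [[0,0,0],[0,0,0],1],
  ],
)

```text
time: 8.85
ee_pos: [0.4229, 0.2553, 0.1777]
ee_rot: [1.918, 2.161, 0.383]
ft_force: [1.1, 0.3, -1.9]
width: 0.0503
gripper_force: 63.0
```

```bash
python3 - <<'E'
from plan import *
from scipy.optimize import least_squares
s=env.read_state();R=Rn.from_rotvec(s["ee_rot"]);g=np.array(s["ee_pos"])-.0195*R.apply([0,0,1]);r=g-SEAT
print("grasp in seat frame",r@EX,r@EY,r[2],"tool x vs EY",R.apply([1,0,0])@np.c_[EX,EY,EZ])
ims=[]
for n in("top","scene"):
    p=env.camera(n)
    P,C=cloud(p,205,320,160,260)
    q=P-SEAT;Q=np.c_[q@EX,q@EY,q[:,2]]
    m=(Q[:,2]>r[2]-.015)&(Q[:,2]<r[2]+.035)&(abs(Q[:,0]-r@EX)<.05)&(abs(Q[:,1])<.13)&(C[:,0]-C[:,2]>35)
    B=Q[m];print(n,len(B),"y",np.percentile(B[:,1],[0,2,98,100]) if len(B) else "", B.mean(0) if len(B) else "")
    if len(B)>20:
        f=lambda k:np.hypot((B[:,0]-k[0]-k[2]*B[:,1]),B[:,2]-k[1])-.026
        t=least_squares(f,[r@EX,r[2],0],loss="soft_l1",f_scale=.003);print("fit x,z,slope",t.x)
    for k in env.mark_of("bread_mid",p)[:1]:
        h=at_z(p,k["point"],g[2])-SEAT;print(n,k["conf"],h@EX,h@EY)
    ims.append(cv2.resize(p["frame"][165:265,200:330,::-1],None,fx=3,fy=3,interpolation=2))
cv2.imwrite("pics/c1.png",np.hstack(ims))
E
```

```text
grasp in seat frame -0.0013385165073607121 0.0009923779487660059 0.12102443490062283 tool x vs EY [0.0041 1.     0.0038]
top 189 y [0.02   0.0256 0.0883 0.0915] [-0.0115  0.0583  0.1387]
fit x,z,slope [-0.0086  0.1204  0.1471]
top 0.7 0.003997937213928426 -0.011100664756266938
scene 343 y [-0.0704 -0.0632  0.0893  0.0939] [-0.0144  0.0186  0.1385]
fit x,z,slope [-0.0007  0.1218  0.0236]
scene 0.82 0.005639073823704354 0.004972685312565627
```

View pics/c1.png

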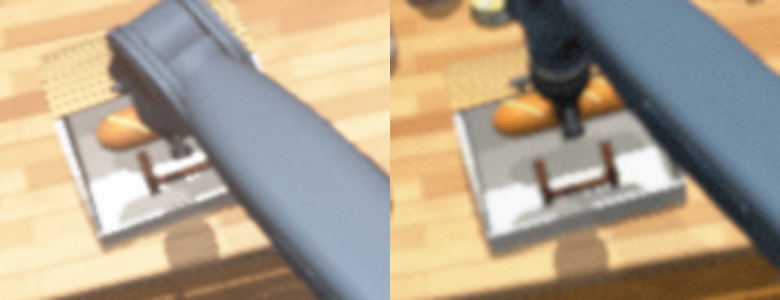

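The scene crop shows the held loaf at (560,105), above the bin and parallel to the cradle, with its left end at about +94 mm. It is centred to within a few mm, so I'll lower it.

Call:
drive_tool(
  deltas=[
    [[0,-7,19],[0,0,0],1],
    [[0,-7,19],[0,0,0],1],
    [[0,-7,19],[0,0,0],1],
    [[0,-7,19],[0,0,0],1],
    [[0,-5,14],[0,0,0],1],
    [[0,-2,6],[0,0,0],1],
    [[0,0,0],[0,0,0],1],
    [[0,0,0],[0,0,0],1],
  ],
)

```text
time: 10.05
ee_pos: [0.4232, 0.256, 0.076]
ee_rot: [1.917, 2.161, 0.385]
ft_force: [-0.1, -0.9, -1.7]
width: 0.0503
gripper_force: 63.0
```

```bash
cat > st.py <<'E'
from plan import *
s=env.read_state();R=Rn.from_rotvec(s["ee_rot"]);g=np.array(s["ee_pos"])-.0195*R.apply([0,0,1]);r=g-SEAT
print("grasp in seat frame",r@EX,r@EY,r[2],"ft",s["ft_force"],s["ft_torque"],s["time"])
E
python3 st.py
```

```text
grasp in seat frame -0.0010604999780334566 0.0016541078922529611 0.01933301474073376 ft [-0.1022 -0.8828 -1.7098] [-0.0966  0.4449 -0.0499] 10.05
```

Call:
drive_tool(
  deltas=[
    [[0,-1,3],[0,0,0],1],
    [[0,-1,3],[0,0,0],1],
    [[0,-1,3],[0,0,0],1],
    [[0,-1,3],[0,0,0],1],
    [[0,-0.7,2],[0,0,0],1],
    [[0,0,0],[0,0,0],1],
    [[0,0,0],[0,0,0],1],
    [[0,0,0],[0,0,0],1],
  ],
)

```text
time: 11.05
ee_pos: [0.4229, 0.2558, 0.0603]
ee_rot: [1.917, 2.161, 0.383]
ft_force: [0.4, -0.0, -1.2]
width: 0.0505
gripper_force: 63.0
```

```bash
python3 st.py
```

```text
grasp in seat frame -0.001355636003238118 0.001482327731789138 0.003606716603157173 ft [ 0.3761 -0.031  -1.2231] [-0.024   0.4093 -0.0295] 11.05
```

Call:
drive_tool(
  deltas=[
    [[0,-0.3,1],[0,0,0],1],
    [[0,-0.3,1],[0,0,0],1],
    [[0,-0.3,1],[0,0,0],1],
    [[0,-0.3,1],[0,0,0],1],
    [[0,0,0],[0,0,0],1],
    [[0,0,0],[0,0,0],1],
    [[0,0,0],[0,0,0],1],
    [[0,0,0],[0,0,0],1],
  ],
)

```text
time: 12.05
ee_pos: [0.4238, 0.256, 0.0567]
ee_rot: [1.917, 2.16, 0.385]
ft_force: [1.7, 0.3, 3.4]
width: 0.0503
gripper_force: 63.4
```

```bash
python3 st.py
```

```text
grasp in seat frame -0.00041860425101557794 0.001608013510193321 4.539488922512824e-05 ft [1.7227 0.2878 3.4061] [-0.2241 -0.3512  0.0848] 12.05
```

Call:
drive_tool(
  deltas=[
    [[0,0.5,0.2],[0,0,0],1],
    [[0,-0.2,0.7],[0,0,0],1],
    [[0,-0.2,0.7],[0,0,0],1],
    [[0,0,0],[0,0,0],1],
    [[0,0,0],[0,0,0],1],
    [[0,0,0],[0,0,0],1],
    [[0,0,0],[0,0,0],1],
    [[0,0,0],[0,0,0],1],
  ],
)

```text
time: 13.05
ee_pos: [0.4242, 0.256, 0.0562]
ee_rot: [1.916, 2.161, 0.384]
ft_force: [-3.4, -2.2, 9.1]
width: 0.0503
gripper_force: 64.4
```

```bash
python3 st.py
```

```text
grasp in seat frame 2.985443572831392e-05 0.0015741064585442454 -0.00045946022582768475 ft [-3.3769 -2.2334  9.1355] [-0.5059  0.0898  0.106 ] 13.05
```

Both sides of the V's are carrying the loaf: about 10 N upward, with the position at the seat. I'll open partly and back out along the tool axis.

Call:
drive_tool(
  deltas=[
    [[0,0,0],[0,0,0],0.2],
    [[0,0,0],[0,0,0],0.2],
    [[0,0,0],[0,0,0],0.2],
    [[0,0,0],[0,0,0],0.2],
    [[0,0,0],[0,0,0],0.2],
    [[0,0,0],[0,0,0],0.2],
    [[0,0,0],[0,0,0],0.2],
    [[0,0,0],[0,0,0],0.2],
  ],
)

```text
time: 14.05
ee_pos: [0.4236, 0.2558, 0.0545]
ee_rot: [1.918, 2.161, 0.383]
ft_force: [0.7, -0.3, -0.5]
width: 0.0683
gripper_force: 0.0
```

```bash
python3 st.py
```

```text
grasp in seat frame -0.0005987425664816658 0.0014442720101197513 -0.0022112484718992964 ft [ 0.6969 -0.2617 -0.5118] [-0.0662  0.3594 -0.0234] 14.05
```

Call:
drive_tool(
  deltas=[
    [[0,0,-8],[0,0,0],0.2],
    [[0,0,-15],[0,0,0],0.2],
    [[0,0,-25],[0,0,0],0.2],
    [[0,0,-35],[0,0,0],0.2],
    [[0,0,-45],[0,0,0],0.2],
    [[0,0,-55],[0,0,0],0.2],
    [[0,0,-55],[0,0,0],0.2],
    [[0,0,0],[0,0,0],1],
  ],
)

```text
time: 15.05
ee_pos: [0.3444, 0.2467, 0.2864]
ee_rot: [1.913, 2.157, 0.401]
ft_force: [1.0, 0.4, -0.2]
width: 0.0515
gripper_force: 0.0
```

```bash
cat > look.py <<'E'
from plan import *
from scipy.optimize import least_squares
import sys
ims=[]
for n in("top","scene"):
    p=env.camera(n)
    P,C=cloud(p,205,320,160,260)
    q=P-SEAT;Q=np.c_[q@EX,q@EY,q[:,2]]
    m=(abs(Q[:,2])<.035)&(abs(Q[:,0])<.05)&(abs(Q[:,1])<.115)&(C[:,0]-C[:,2]>35)
    B=Q[m]
    if len(B)>20:
        f=lambda k:np.hypot((B[:,0]-k[0]-k[2]*B[:,1]),B[:,2]-k[1])-.026
        t=least_squares(f,[0,0,0],loss="soft_l1",f_scale=.003);print(n,len(B),"y",np.percentile(B[:,1],[1,99]),"bread x,z,slope",t.x)
    for k in env.mark_of("cover_bar",p)[:1]:
        h=at_depth(p,k["point"])-AX;print(n,"bar",k["conf"],k["point"],h@EX,h@EY,h[2])
    h=P-AX;H=np.c_[h@EX,h@EY,h[:,2]];rad=np.hypot(H[:,0],H[:,2])
    b=(rad>.166)&(rad<.182)&(abs(H[:,1])<.06)&(H[:,0]>-.18)&(H[:,0]<.04)&(H[:,2]>0)
    if b.sum()>5:
        a=np.median(np.arctan2(H[b,2],-H[b,0]));print(n,"bar pts",b.sum(),"q~",a-.27,"y",np.percentile(H[b,1],[2,98]))
    ims.append(cv2.resize(p["frame"][165:265,200:330,::-1],None,fx=3,fy=3,interpolation=2))
cv2.imwrite("pics/"+sys.argv[1],np.hstack(ims))
E
python3 st.py; python3 look.py c2.png
```

```text
grasp in seat frame -0.08049797979119738 0.002062853255981498 0.22963928506818904 ft [ 0.9537  0.4378 -0.2314] [-0.0821  0.3232 -0.0374] 15.05
top 230 y [-0.0262  0.0899] bread x,z,slope [-0.0007 -0.0015  0.0237]
top bar 0.58 [253.0, 187.2] -0.32225790564452805 0.007119360916640893 0.7118570595804445
scene 555 y [-0.0969  0.0893] bread x,z,slope [-0.0001 -0.0014 -0.0045]
scene bar 0.77 [251.5, 190.7] -0.2411926682116083 0.026839383657113133 0.4274464372270308
scene bar pts 22 q~ 1.1993321586402839 y [0.0308 0.0572]
```

View pics/c2.png

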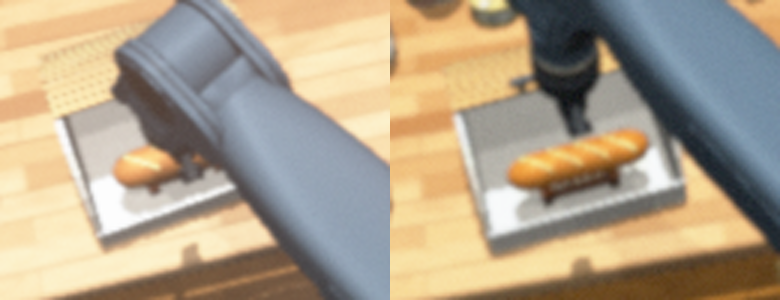

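The scene crop shows the baguette lying in both V's at (580,158); the fit gives x≈0, z≈-1 mm and a slope near 0. The bar is at (520,85), q≈1.2. I'll close the cover in two phases: first push the bar from behind with shut, tilted fingers, then push it down from above with the tips.

```bash
cat >> plan.py <<'E'
def bar(a):return AX+.171*(-np.cos(a)*EX+np.sin(a)*EZ)
def face(a,t,s=.007,gap=0.):  # TCP so front face of shut fingers touches trailing side of bar
    n=-np.cos(t)*EX-np.sin(t)*EZ;f=np.sin(t)*EX-np.cos(t)*EZ
    return bar(a)-(.0205+gap)*n+s*f
E
python3 - <<'E'
from plan import *
t=np.radians(25);a0=1.47;R1=tilt(t);f=R1.apply([0,0,1])
p,R=plan(face(a0,t,gap=.015)-.05*f,R1,6)
p,R=plan(face(a0,t,gap=.015),R1,2,p,R)
print(AX,"axis; push:")
for a in(1.35,1.2,1.05,.95,.87):
    p,R=plan(face(a,t),R1,2,p,R)
E
```

```text
n 6 turn 5.2183246318287795
[[0, 22, 14], [-0.9, -0.0, -0.0]]
[[0, 22, 14], [-0.9, -0.0, -0.0]]
[[0, 22, 14], [-0.9, -0.0, -0.0]]
[[0, 21, 15], [-0.9, -0.0, -0.0]]
[[0, 21, 15], [-0.9, -0.0, -0.0]]
[[0, 21, 16], [-0.9, -0.0, -0.0]]
end [0.4944 0.2634 0.2439] 0.3369494345338411
n 2 turn 0.3369494345338411
[[0, 0, 25], [0.1, -0.0, -0.1]]
[[0, 0, 25], [0.1, -0.0, -0.1]]
end [0.5155 0.2661 0.1986] 0.09088897639281293
[0.4972 0.2635 0.02  ] axis; push:
n 2 turn 0.09088897639281292
[[0, -18, -3], [-0.0, -0.0, -0.0]]
[[0, -17, -3], [-0.0, -0.0, -0.0]]
end [0.4815 0.2619 0.1893] 0.09088897639281293
n 2 turn 0.09088897639281292
[[0, -13, -2], [-0.0, -0.0, -0.0]]
[[0, -13, -2], [-0.0, -0.0, -0.0]]
end [0.4564 0.2588 0.1819] 0.09088897639281293
n 2 turn 0.09088897639281292
[[0, -13, 0], [-0.0, -0.0, -0.0]]
[[0, -12, 1], [-0.0, -0.0, -0.0]]
end [0.4343 0.256  0.1705] 0.09088897639281293
n 2 turn 0.09088897639281292
[[0, -9, 1], [-0.0, -0.0, -0.0]]
[[0, -8, 1], [-0.0, -0.0, -0.0]]
end [0.4199 0.2543 0.1615] 0.09088897639281293
n 2 turn 0.09088897639281292
[[0, -7, 2], [-0.0, -0.0, -0.0]]
[[0, -6, 1], [-0.0, -0.0, -0.0]]
end [0.4094 0.253  0.1533] 0.09088897639281293
```

Call:
drive_tool(
  deltas=[
    [[0,22,14],[-0.9,0,0],1],
    [[0,22,14],[-0.9,0,0],1],
    [[0,22,14],[-0.9,0,0],1],
    [[0,21,15],[-0.9,0,0],1],
    [[0,21,15],[-0.9,0,0],1],
    [[0,21,16],[-0.7,0,0],1],
    [[0,0,0],[0,0,0],1],
    [[0,0,0],[0,0,0],1],
  ],
)

```text
time: 16.25
ee_pos: [0.4939, 0.2632, 0.2436]
ee_rot: [1.87, 2.108, 0.468]
ft_force: [-0.5, -0.9, 0.3]
width: -0.0001
gripper_force: 0.0
```

```bash
python3 - <<'E'
from plan import *
s=env.read_state();t=np.radians(25);R1=tilt(t);print(s["width"],R1.inv().apply(face(1.47,t,gap=.015)-s["ee_pos"])*1e3)
E
```

```text
-0.00014937423598684605 [-0.1471  0.2773 49.5897]
```

Call:
drive_tool(
  deltas=[
    [[0,0,25],[0,0,0],1],
    [[0,0,25],[0,0,0],1],
    [[0,0,0],[0,0,0],1],
    [[0,-9,-1],[0,0,0],1],
    [[0,-9,-2],[0,0,0],1],
    [[0,-9,-2],[0,0,0],1],
    [[0,-8,-1],[0,0,0],1],
    [[0,0,0],[0,0,0],1],
  ],
)

```text
time: 17.25
ee_pos: [0.4824, 0.2629, 0.1935]
ee_rot: [1.867, 2.104, 0.478]
ft_force: [-1.5, 0.0, 6.4]
width: -0.0004
gripper_force: 3.8
```

```bash
python3 - <<'E'
from plan import *
s=env.read_state();d=np.array(s["ee_pos"])-AX;print("tcp rel axis",d@EX,d@EY,d[2],np.hypot(d@EX,d[2]),s["ft_force"],s["ft_torque"])
p=env.camera("scene");ims=[cv2.resize(p["frame"][160:230,215:305,::-1],None,fx=5,fy=5,interpolation=2)]
p=env.camera("top");ims.append(cv2.resize(p["frame"][160:230,215:285,::-1],None,fx=5,fy=5,interpolation=2))
cv2.imwrite("pics/d1.png",np.hstack(ims))
E
python3 look.py c3.png
```

```text
tcp rel axis -0.014743092227906976 0.001221202937564469 0.17348314558817973 0.17410847357785358 [-1.4996  0.019   6.3807] [-0.1135  0.2    -0.0363]
top 374 y [-0.0346  0.0894] bread x,z,slope [-0.0005 -0.0009  0.0204]
top bar pts 22 q~ 1.1358056983254934 y [0.0318 0.0582]
scene 551 y [-0.0972  0.0899] bread x,z,slope [-0.0001 -0.0014  0.0027]
scene bar 0.58 [256.5, 193.4] -0.1005264982341789 0.001131883298811382 0.24242849168032346
scene bar pts 67 q~ 1.1293311702373587 y [-0.0571  0.0581]
```

View pics/d1.png

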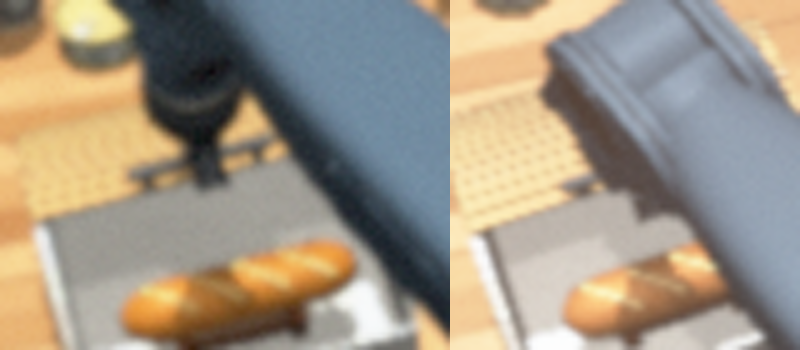

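The scene crop shows the tip at (210,180) riding on top of the bar rather than behind it, and the force along the finger axis agrees. The bar is now at q≈1.13. I'll back off and insert the fingers deeper behind it.

Call:
drive_tool(
  deltas=[
    [[0,4,-12],[0,0,0],1],
    [[0,10,-6],[0,0,0],1],
    [[0,10,0],[0,0,0],1],
    [[0,0,0],[0,0,0],1],
    [[0,0,0],[0,0,0],1],
    [[0,0,0],[0,0,0],1],
    [[0,0,0],[0,0,0],1],
    [[0,0,0],[0,0,0],1],
  ],
)

```text
time: 18.55
ee_pos: [0.4958, 0.264, 0.217]
ee_rot: [1.869, 2.106, 0.472]
ft_force: [-0.2, 1.0, -0.7]
width: -0.0002
gripper_force: 0.0
```

```bash
python3 look.py c4.png; python3 - <<'E'
from plan import *
t=np.radians(25);R1=tilt(t)
p,R=plan(face(1.40,t,s=.015,gap=.012),R1,2)
for a,s in((1.3,.015),(1.2,.015),(1.1,.013)):
    p,R=plan(face(a,t,s=s),R1,2,p,R)
E
```

```text
top 395 y [-0.0419  0.0892] bread x,z,slope [-0.0003 -0.001   0.0182]
top bar 0.71 [252.2, 193.7] -0.08733747716250922 0.000827183757520833 0.264722640542993
top bar pts 38 q~ 1.1330340798686866 y [0.0122 0.0577]
scene 557 y [-0.0977  0.0898] bread x,z,slope [ 0.0002 -0.0014 -0.0047]
scene bar 0.83 [253.6, 191.9] -0.030800699088157864 0.005254260800330938 0.17323613657463713
scene bar pts 83 q~ 1.1246803202233056 y [-0.057   0.0576]
n 2 turn 0.31635156810406206
[[0, -2, 15], [0.0, -0.0, -0.1]]
[[-1, -3, 14], [0.0, -0.0, -0.1]]
end [0.5037 0.264  0.1887] 0.15797500782469742
n 2 turn 0.15797500782469745
[[0, -14, -2], [0.0, -0.0, -0.0]]
[[0, -15, -2], [0.0, -0.0, -0.0]]
end [0.476  0.2606 0.1801] 0.15797500782469742
n 2 turn 0.15797500782469745
[[0, -8, -1], [0.0, -0.0, -0.0]]
[[0, -9, -1], [0.0, -0.0, -0.0]]
end [0.4599 0.2586 0.1747] 0.15797500782469742
n 2 turn 0.15797500782469745
[[0, -8, -1], [0.0, -0.0, -0.0]]
[[0, -9, -1], [0.0, -0.0, -0.0]]
end [0.4438 0.2566 0.1693] 0.15797500782469742
```

Call:
drive_tool(
  deltas=[
    [[-1,3,10],[0,0,0],1],
    [[0,0,20],[0,0,0],1],
    [[0,0,0],[0,0,0],1],
    [[0,-10,0],[0,0,0],1],
    [[0,-10,-1],[0,0,0],1],
    [[0,-10,-1],[0,0,0],1],
    [[0,-7,-1],[0,0,0],1],
    [[0,0,0],[0,0,0],1],
  ],
)

```text
time: 19.75
ee_pos: [0.4765, 0.2611, 0.1789]
ee_rot: [1.868, 2.106, 0.474]
ft_force: [1.4, -0.8, 2.3]
width: -0.0
gripper_force: 1.0
```

```bash
python3 look.py c5.png; python3 - <<'E'
from plan import *
s=env.read_state();d=np.array(s["ee_pos"])-AX;print("tcp rel axis",d@EX,d@EY,d[2],np.hypot(d@EX,d[2]),s["ft_force"])
E
```

```text
top 373 y [-0.032   0.0904] bread x,z,slope [-0.0002 -0.0004  0.0179]
top bar 0.89 [253.8, 200.4] -0.2537106084402603 0.010569794001631327 0.5221813234658861
top bar pts 25 q~ 1.0292364182598226 y [0.0292 0.0576]
scene 565 y [-0.0974  0.0898] bread x,z,slope [ 0.0004 -0.0016  0.0021]
scene bar 0.82 [256.0, 194.6] -0.10053805866205628 0.003799754312970029 0.2364693510041274
scene bar pts 72 q~ 1.0205451534218746 y [-0.056   0.0569]
tcp rel axis -0.020488673479403238 -1.335618865638084e-05 0.1581163549116873 0.1594382872195517 [1.8567 0.1587 2.0065]
```

Now it engages: q≈1.03 and the force is small. I'll continue along the arc.

```bash
python3 - <<'E'
from plan import *
p=R=None
for a,s,td,n in((1.2,.015,26,2),(1.1,.014,28,2),(1.0,.012,31,2),(.9,.010,34,2),(.8,.008,37,2),(.72,.007,40,2)):
    t=np.radians(td);R1=tilt(t);p,R=plan(face(a,t,s=s),R1,n,p,R)
    n_=R1.apply([0,-1,0]);c=p-.0145*n_-AX;print("  back corner rad",np.hypot(c@EX,c[2]))
E
```

```text
n 2 turn 0.9755729532739021
[[0, -8, -2], [-0.5, -0.1, -0.1]]
[[0, -8, -2], [-0.5, -0.1, -0.1]]
end [0.4608 0.259  0.1749] 0.14636988979069418
  back corner rad 0.1629668412292551
n 2 turn 1.930358615726583
[[0, -8, -1], [-1.0, 0.0, -0.0]]
[[0, -9, -2], [-1.0, 0.0, -0.0]]
end [0.4444 0.257  0.17  ] 0.14636988979069435
  back corner rad 0.16188650997572052
n 2 turn 2.928944056924279
[[0, -8, -1], [-1.5, 0.0, -0.0]]
[[0, -8, -1], [-1.5, 0.0, -0.0]]
end [0.4295 0.2552 0.164 ] 0.14636988979070176
  back corner rad 0.1614006634241797
n 2 turn 2.928944056924286
[[0, -8, -1], [-1.5, 0.1, -0.0]]
[[0, -9, -1], [-1.5, 0.1, -0.0]]
end [0.4141 0.2533 0.1567] 0.14469011011442234
  back corner rad 0.16158631331601256
n 2 turn 2.9287222239828377
[[0, -8, -1], [-1.5, -0.0, -0.0]]
[[0, -8, -1], [-1.5, -0.0, -0.0]]
end [0.4    0.2515 0.1492] 0.14469011011442803
  back corner rad 0.16276180950090394
n 2 turn 2.9287222239828314
[[0, -7, 0], [-1.5, -0.0, -0.0]]
[[0, -7, 0], [-1.5, -0.0, -0.0]]
end [0.389  0.2502 0.1406] 0.1446901101144354
  back corner rad 0.16271305960317448
```

Call:
drive_tool(
  deltas=[
    [[0,-8,-2],[-0.5,0,0],1],
    [[0,-8,-1],[-0.5,0,0],1],
    [[0,-9,-1],[-1,0,0],1],
    [[0,-9,-1],[-1,0,0],1],
    [[0,-8,-1],[-1.5,0,0],1],
    [[0,-8,-1],[-1.5,0,0],1],
    [[0,-8,-1],[-1.5,0,0],1],
    [[0,-9,-1],[-1.5,0,0],1],
  ],
)

```text
time: 20.95
ee_pos: [0.413, 0.2527, 0.1531]
ee_rot: [1.78, 2.006, 0.617]
ft_force: [2.4, 0.4, 0.5]
width: 0.0
gripper_force: 0.9
```

Call:
drive_tool(
  deltas=[
    [[0,-8,-1],[-1.5,0,0],1],
    [[0,-8,0],[-1.5,0,0],1],
    [[0,-7,0],[-1.5,0,0],1],
    [[0,-7,0],[-1.5,0,0],1],
    [[0,0,0],[0,0,0],1],
    [[0,0,0],[0,0,0],1],
    [[0,0,0],[0,0,0],1],
    [[0,0,0],[0,0,0],1],
  ],
)

```text
time: 21.95
ee_pos: [0.3897, 0.2504, 0.1378]
ee_rot: [1.72, 1.937, 0.71]
ft_force: [0.3, 0.2, -0.3]
width: -0.0
gripper_force: 0.0
```

```bash
python3 look.py c6.png; python3 - <<'E'
from plan import *
s=env.read_state();d=np.array(s["ee_pos"])-AX;z=Rn.from_rotvec(s["ee_rot"]).apply([0,0,1]);print("tcp rel axis",d@EX,d@EY,d[2],np.hypot(d@EX,d[2]),s["ft_force"],"tilt",np.degrees(np.arctan2(z@EX,-z[2])),s["joint_pos"])
E
```

```text
top 27 y [-0.0924  0.0821] bread x,z,slope [0.0011 0.0102 0.0052]
top bar 0.92 [264.4, 221.6] -0.2330454020865062 -0.003874425811428387 0.31832508601491893
top bar pts 28 q~ 0.4351491377496177 y [-0.0566  0.0587]
scene 46 y [0.0284 0.0892] bread x,z,slope [-0.0076  0.0015  0.1444]
scene bar 0.78 [260.2, 223.6] -0.3315339169363017 0.02751241511233228 0.37157232188795075
scene bar pts 22 q~ 0.4288030314340794 y [0.0302 0.0595]
tcp rel axis -0.10838018920762643 0.0002806083060720478 0.11770923910586947 0.16000540735726296 [0.5045 0.0857 0.3936] tilt 40.07342290577846 [ 0.6448 -0.827  -0.9041  0.8632 -0.326   1.9898]
```

The bar is at q≈0.43. Next is phase B: back out, straighten the tool, and press the bar down with the tips.

```bash
cat >> plan.py <<'E'
def tip(a,t,gap=0.):
    f=np.sin(t)*EX-np.cos(t)*EZ;return bar(a)-(.006+gap)*f+.003*EX
E
python3 - <<'E'
from plan import *
s=env.read_state();p0=np.array(s["ee_pos"]);R0=Rn.from_rotvec(s["ee_rot"]);t=np.radians(10);R1=tilt(t)
p,R=plan(p0-.045*R0.apply([0,0,1]),R0,2)
p,R=plan(tip(.70,t,.02),R1,4,p,R)
for a in(.65,.5,.35,.25):p,R=plan(tip(a,t),R1,2,p,R)
E
```

```text
n 2 turn 0.0
[[0, 0, -23], [0.0, 0.0, 0.0]]
[[0, 0, -22], [0.0, 0.0, 0.0]]
end [0.3609 0.2468 0.1721] 0.0
n 4 turn 30.074959228629528
[[0, -2, 4], [7.5, -0.0, -0.1]]
[[0, -1, 4], [7.5, -0.0, -0.1]]
[[0, -1, 4], [7.5, -0.0, -0.1]]
[[0, 1, 4], [7.5, -0.0, -0.1]]
end [0.3661 0.2475 0.1563] 0.14940708988550955
n 2 turn 0.14940708988550958
[[0, -3, 13], [0.0, -0.0, 0.1]]
[[0, -4, 13], [0.0, -0.0, 0.1]]
end [0.3638 0.2472 0.1295] 0.12444476832235245
n 2 turn 0.12444476832235248
[[0, -9, 9], [0.0, -0.0, -0.0]]
[[0, -8, 10], [0.0, -0.0, -0.0]]
end [0.3505 0.2456 0.1078] 0.12444476832235245
n 2 turn 0.12444476832235248
[[0, -7, 11], [0.0, -0.0, -0.0]]
[[0, -8, 10], [0.0, -0.0, -0.0]]
end [0.3395 0.2442 0.0845] 0.12444476832235245
n 2 turn 0.12444476832235248
[[0, -4, 8], [0.0, -0.0, -0.0]]
[[0, -4, 7], [0.0, -0.0, -0.0]]
end [0.3342 0.2436 0.0684] 0.12444476832235245
```

Call:
drive_tool(
  deltas=[
    [[0,0,-23],[0,0,0],1],
    [[0,0,-22],[0,0,0],1],
    [[0,-2,4],[7.5,0,0],1],
    [[0,-1,4],[7.5,0,0],1],
    [[0,-1,4],[7.5,0,0],1],
    [[0,1,4],[7.5,0,0],1],
    [[0,0,0],[0,0,0],1],
    [[0,0,0],[0,0,0],1],
  ],
)

```text
time: 23.15
ee_pos: [0.3657, 0.2473, 0.156]
ee_rot: [2.004, 2.26, 0.203]
ft_force: [0.3, -0.8, 0.1]
width: 0.0
gripper_force: 0.0
```

```bash
python3 - <<'E'
from plan import *
t=np.radians(10);R1=tilt(t);s=env.read_state();print(R1.inv().apply(tip(.70,t,.02)-s["ee_pos"])*1e3,(Rn.from_rotvec(s["ee_rot"]).inv()*R1).as_rotvec(),s["ft_force"])
E
```

```text
[-0.2161  0.1366  0.2849] [ 0.0017 -0.0025 -0.0044] [ 0.3202 -0.8405  0.1468]
```

Call:
drive_tool(
  deltas=[
    [[0,-3,13],[0,0,0],1],
    [[0,-4,13],[0,0,0],1],
    [[0,-9,9],[0,0,0],1],
    [[0,-8,10],[0,0,0],1],
    [[0,-7,11],[0,0,0],1],
    [[0,-8,10],[0,0,0],1],
    [[0,-3,6],[0,0,0],1],
    [[0,0,0],[0,0,0],1],
  ],
)

```text
time: 24.15
ee_pos: [0.3373, 0.2441, 0.0773]
ee_rot: [2.004, 2.26, 0.202]
ft_force: [0.2, -0.3, -0.3]
width: -0.0002
gripper_force: 0.0
```

```bash
python3 look.py c7.png; python3 - <<'E'
from plan import *
t=np.radians(10);R1=tilt(t);s=env.read_state()
for a in(.35,.27,.23):print(a,R1.inv().apply(tip(a,t)-s["ee_pos"])*1e3,s["ft_force"])
E
```

```text
top 81 y [0.0372 0.1132] bread x,z,slope [-0.0657  0.0386  0.0056]
top bar 0.9 [268.9, 235.5] -0.2176877473515885 -0.007391595978902307 0.15424529259258016
top bar pts 40 q~ 0.04701108338523419 y [-0.024   0.0574]
scene 155 y [-0.0772  0.1138] bread x,z,slope [-0.0681  0.0322  0.0015]
scene bar 0.8 [264.1, 236.9] -0.1717836771525614 0.010686866751324136 0.056323865492397006
scene bar pts 69 q~ 0.04468839528919072 y [-0.0555  0.0583]
0.35 [-0.7756  2.4117 -5.6622] [-1.1207 -0.5453  0.5626]
0.27 [-0.7756 -3.9587  6.4399] [-1.1207 -0.5453  0.5626]
0.23 [-0.7756 -6.7759 12.6723] [-1.1207 -0.5453  0.5626]
```

Call:
drive_tool(
  deltas=[
    [[0,-1,3],[0,0,0],1],
    [[0,-1,3],[0,0,0],1],
    [[0,-1,3],[0,0,0],1],
    [[0,0,2],[0,0,0],1],
    [[0,0,0],[0,0,0],1],
    [[0,0,0],[0,0,0],1],
    [[0,0,0],[0,0,0],1],
    [[0,0,0],[0,0,0],1],
  ],
)

```text
time: 25.35
ee_pos: [0.3371, 0.2446, 0.0717]
ee_rot: [2.003, 2.259, 0.207]
ft_force: [-11.9, -6.3, 24.4]
width: 0.0003
gripper_force: 13.5
```

```bash
python3 look.py c8.png
```

```text
top 84 y [0.0383 0.1136] bread x,z,slope [-0.0664  0.0389  0.0119]
top bar 0.84 [267.3, 236.4] -0.21914493215547368 -0.0006614220396468501 0.15479814583577037
top bar pts 39 q~ 0.028170906359000214 y [-0.0225  0.0575]
scene 146 y [-0.0741  0.1135] bread x,z,slope [-0.0664  0.0365  0.0122]
scene bar 0.82 [265.7, 236.4] -0.2204896588024144 0.008434139138889431 0.12938219637212625
scene bar pts 69 q~ 0.018792494067042143 y [-0.0556  0.058 ]
```

The bar is against its stop: 24 N upward and no further motion. I'll retreat.

Call:
drive_tool(
  deltas=[
    [[0,0,-6],[0,0,0],1],
    [[0,0,-15],[0,0,0],1],
    [[0,0,-30],[0,0,0],1],
    [[0,-10,-50],[0,0,0],1],
    [[-30,-10,-50],[0,0,0],1],
    [[-55,0,-20],[0,0,0],1],
    [[-60,0,0],[0,0,0],1],
    [[-60,0,0],[0,0,0],1],
  ],
)

```text
time: 26.55
ee_pos: [0.312, 0.0328, 0.2318]
ee_rot: [2.0, 2.26, 0.206]
ft_force: [1.0, -0.7, -0.9]
width: 0.0001
gripper_force: 0.0
```

Call:
drive_tool(
  deltas=[
    [[-60,0,0],[0,0,0],1],
    [[-60,0,0],[0,0,0],1],
    [[-60,0,0],[0,0,0],1],
    [[0,0,0],[0,0,0],1],
    [[0,0,0],[0,0,0],1],
    [[0,0,0],[0,0,0],1],
    [[0,0,0],[0,0,0],1],
    [[0,0,0],[0,0,0],1],
  ],
)

```text
time: 27.55
ee_pos: [0.3336, -0.1436, 0.2304]
ee_rot: [2.001, 2.262, 0.203]
ft_force: [0.1, -0.0, -0.3]
width: 0.0002
gripper_force: 0.0
```

```bash
python3 look.py c9.png; python3 -c "
import cv2;from h import *;s=env.read_state();print(s['ee_pos'],s['ft_force'],s['time'])"
```

```text
top 247 y [-0.1115  0.1119] bread x,z,slope [-0.067   0.0365  0.0013]
top bar 0.82 [267.6, 234.8] -0.16740804210909985 -0.007083183116420023 0.04452755324336757
top bar pts 84 q~ 0.02555340580415122 y [-0.0558  0.0556]
scene 303 y [-0.1107  0.1127] bread x,z,slope [-0.0656  0.037   0.0023]
scene bar 0.61 [267.0, 238.8] -0.5365776824486007 0.03474701910184963 0.5898107120834105
scene bar pts 6 q~ 0.02940403388220819 y [-0.0591 -0.0446]
[ 0.3334 -0.1442  0.2302] [-0.4051 -0.0849  0.4549] 27.75
```

View pics/c9.png

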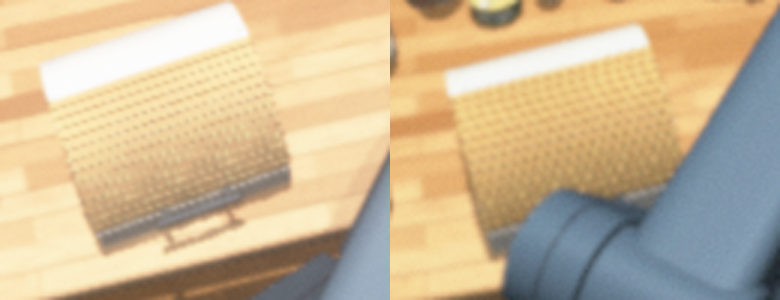

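The cover is shut down to the sill, with the bar low at the front (205,232). The arm is clear of everything, so I'll hand in.

```bash
python3 -c "
from workcell import env;print(env.finish_job())"
```

```text
the job is handed in; nothing more can be done
None
```

I put the baguette in the cradle and rolled the cover shut to its stop, never touching the onion, mug or lemon, then handed the job in at about 28 s; no verdict came back.

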